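Set the fallen infusion bottle upright and close the lane

TASK

A bottle has fallen over in the bottle lane: stand it upright again on the lane floor between its two neighbours, set down rather than dropped, without pushing or knocking over the bottles that stand. Then close the lane: press the loose front stop straight down into the spring clip at the lane's mouth until it is fully home, its wings embracing the end of the lane, and let go. Leave the other things on the counter alone.

Things in the scene. Friction and masses are not known exactly. Their poses are not given: they have to be found in the camera images.
- lane: Green plastic single-file bottle lane fixed to the counter: low tray 420 mm long, 60 mm wide. Origin on the counter under its middle line; z up, x along the lane from the open mouth (x = -210 mm) to the back wall (60 mm high, inner face x = 206 mm), y across. Floor: two glide ribs 20 mm apart, tops at z = 10 mm; 54 mm wide between rims 3 mm thick, tops at z = 16 mm (50 mm high beyond x = 180 mm).
- clip_slot (a point): Middle of the slot bottom of the spring clip, 4 mm above the counter, just outside the lane's mouth (lane x = -233 mm); axes as the lane's. Two sprung steel leaves 40 mm wide along y stand either side: lips 1 mm apart at 20 mm above the counter, flared above to a mouth 11 mm wide in x, top 33 mm above the counter. An edge pushed down with 3 to 8 N parts them; a shallow groove centres it at the bottom.
- fallen_center (a point): Centre (48 mm from foot and top, on the axis) of the fallen white plastic bottle: 96 mm tall, body 48 mm in diameter over the lower 64 mm, then a shoulder and an aluminium cap 32 mm in diameter. z axis from foot to cap. 80 to 160 g. It starts lying along the lane on its floor, axis 33 mm above the counter, cap towards the mouth. Upright on the lane floor this point is 58 mm above the counter.
- back_bottle_center (a point): Centre (half-way up) of the bottle standing in the lane at the back, same make and size as the fallen one; z axis up.
- front_bottle_center (a point): Centre (half-way up) of the bottle standing in the lane towards the mouth, same make and size; z axis up.
- stop_center (a point): Centre of the front stop's panel, half-way up and in mid-thickness. Grey plastic, 80 g, U-shaped in plan: a panel 84 mm wide (y), 76 mm high (z up), 5 mm thick (x), lower edge rounded, and at each end a wing 5 mm thick, as high, reaching 40 mm back to +x. It starts standing on the counter. Fully home its axes run as the lane's, its lower edge rests on the slot bottom and this point is 42 mm above the counter.
- stop_wings (a point): Point of the front stop half-way between the rear edges of its two wings (74 mm free between them), 42.5 mm to +x of stop_center, half-way up. Clipped in, the wings point to the back of the lane, one outside each rim.
- cup: Bystander: white plastic cup, 70 mm across the rim, 85 mm high; origin under its middle.
- glass_bottle: Bystander: clear glass bottle with an aluminium cap, 72 mm in diameter, 150 mm high; origin under its middle.
- carton: Bystander: small white dressing carton with a green band, 70 x 110 x 50 mm (x, y, z); origin under its middle.
Not all that is in view belongs to the job. What is shaped like the part that bears back_bottle_center but pink or purple is not meant.

How it is judged:
By the outcome, as a careful person would: the job done as asked, in the order asked, and still so for the second after the job is handed in, with the robot touching nothing.
It also fails if it takes over 67 s, if anything falls off the work surface, if the arm or the gripper's body presses on something with over 40 N, if the wrist force passes 120 N, or if a joint passes its speed limit or range.

ROBOT

A 7-joint arm with a two-finger parallel gripper is mounted at the origin on the work surface. World frame = base frame: x ahead of the robot, y to its left, z up, the work surface at z = 0. Lengths are in m, angles in degrees, forces in N, time in s.
With the tool pointing down it reaches from about 0.425 to 0.875 m from the base axis. Payload 4.7 kg.
Tool frame: the origin (TCP) lies midway between the tips of the shut fingers; the grasp point (between the pads) lies 19 mm behind it; z points along the fingers, y is the line along which they close (so a half turn about z gives the same grasp; the last joint's range is limited). The gripper opens to 85 mm and grips with 20 to 120 N. Pads are 22 mm wide; open, the fingers measure 114 mm over their backs; the gripper's body (76 mm by 85 mm) begins 54 mm behind the grasp point. The pads swing forward as they close: fully open they stand 13 mm farther back than shut.
Start: joints at [67.042, 18.392, -4.016, 83.108, 1.295, 78.541, -3.26], TCP at [0.262, -0.595, 0.231] pointing down, gripper open.
Joint ranges: [-163.93, 163.93], [-17.29, 119.83], [-79.2, 71.16], [3.27, 140.29], [-89.18, 269.18], [5.43, 117.66], [-154.24, 154.24]. Speed limits (degrees/s): [147.25, 147.25, 180, 180, 180, 180, 180].

INTERFACE

Orientations are given as [roll, pitch, yaw] about the fixed x, y, z axes, in that order (R = Rz(yaw) Ry(pitch) Rx(roll)).
In Python, from plant import robot gives the robot as it stands. The module is installed in compiled form; this text tells all that it offers.
- The arm moves only by the tool step_arm, never from a script. Its argument "motion" is text: rows parted by semicolons, each of 7 numbers parted by spaces: the shift along the tool's x, y, z normalised to -1 to 1, where 1 is 0.02 m, then the turn, a rotation vector about the tool's x, y, z normalised to -1 to 1, where 1 is 0.1 rad, then the opening, from 0 (shut) to 1 (fully open). A call has 1 to 5 rows; each row shifts and turns the commanded pose from where the row before left it, along the tool's axes as they then stand; what a row does not reach is not made up. A row lasts 1/8 s, in which the tool goes at most 62.5 mm and 10.7 degrees, less where a joint would pass 70% of its speed; a pose out of reach is approached as far as the arm can. A call with a number of a shift or a turn outside -1 to 1 is refused whole. A call with a gripper value outside its range is refused whole. The fingers move at their own pace and stop on an object; the grip force is fixed at half the most. Time passes only in rows, so rows that do not move let the fingers close. It gives the time, the measured TCP pose, the force, the opening and the grip force at its end, in the units of the state.
- robot.sense(): the state, without advancing time (a new reading comes with each control period).
- robot.read_camera(name): name is "scene" or "top"; returns the picture (400x640x3 uint8, blue, green, red); there is no depth.
- robot.get_calibration(name): a dict with "intrinsics" (3x3 intrinsics, pixels), "extrinsics" (4x4, takes a point from world to camera coordinates). Camera axes: x right, y down, z forward; pixel columns grow to the right and rows downward; lengths in m; the calibration is good to about 2 mm. A picture is of the moment at which its call begins. get_calibration takes no time and is no camera call.
- robot.sign_off(): hands the job in; it is judged then, once.
The state is a dict: "t": time; "joint_pos": joint angles; "qvel": joint speeds; "tau": joint torques, N m; "eef_pos": TCP position; "tcp_rot": TCP orientation; "contact_force": force on the tool from outside, world axes, zero at the start; "moment": the same for the moment, N m; "finger_gap": finger opening in m; "gripper_force": force on a finger pad.
Only numpy, scipy, OpenCV 4.12 (cv2) and the standard library are available. Lean on these libraries where they do the work, as an engineer would, in place of code of your own. Each camera call takes 0.05 s, during which the arm holds its last target. There are 200 camera calls.

## Working session

There is one attempt and no reset: what is moved stays moved. The work goes in short steps, Python scripts to look and compute and a tool call to move; the robot and the scene stay as the last step left them, time stands still between calls to the robot, and variables do not carry over. Pictures are saved under pics/ and viewed, at most 10 in all, crops included, and the job is handed in when it is done.

Besides the shell and the picture viewer there is one more tool, called by a JSON object that holds its "method" and its "body". step_arm: Moves the arm, as the interface text tells. Its arguments: {"type":"object","properties":{"motion":{"type":"string"}},"required":["motion"]}

```bash
mkdir -p pics; python3 - <<'E'
from plant import robot
import cv2,numpy as np
for n in("scene","top"):
    im=robot.read_camera(n); cv2.imwrite(f"pics/{n}0.png",im)
    c=robot.get_calibration(n); print(n,np.round(c["intrinsics"],1).tolist(),np.round(c["extrinsics"],4).tolist())
print(robot.sense())
E
```

```text
scene [[404.0, 0.0, 310.2], [0.0, 404.0, 203.9], [0.0, 0.0, 1.0]] [[-0.7812, 0.6241, 0.0115, 0.5122], [0.4596, 0.5876, -0.6659, -0.2393], [-0.4224, -0.5149, -0.746, 1.396], [0.0, 0.0, 0.0, 1.0]]
top [[434.1, 0.0, 312.0], [0.0, 434.1, 197.3], [0.0, 0.0, 1.0]] [[-0.0061, -0.9998, -0.0188, -0.0103], [-0.9825, 0.0095, -0.186, 0.6146], [0.1861, 0.0173, -0.9824, 1.1518], [0.0, 0.0, 0.0, 1.0]]
{'t': 0.1, 'joint_pos': array([67.04128425, 18.43449892, -4.01504199, 83.16921257,  1.29578914,
       78.54238435, -3.25932361]), 'qvel': array([-0.00558797, -0.19266957, -0.05263594, -0.12618602, -0.0247661 ,
        0.10681299, -0.00340002]), 'tau': array([-1.98939942e-04, -4.94877291e+01, -3.84054529e-01, -3.15209913e+01,
        1.29966831e-02,  7.44585675e-03, -2.56878423e-05]), 'eef_pos': array([ 0.26170139, -0.59444313,  0.23032499]), 'tcp_rot': array([-1.79899182e+02,  6.54630814e-03,  2.37687142e+01]), 'contact_force': array([-0.47438158, -0.24100077,  0.16789279]), 'moment': array([-0.03618335,  0.02105593,  0.07223309]), 'gripper_force': 0.0, 'finger_gap': 0.08564196779397912}
```

View pics/top0.png

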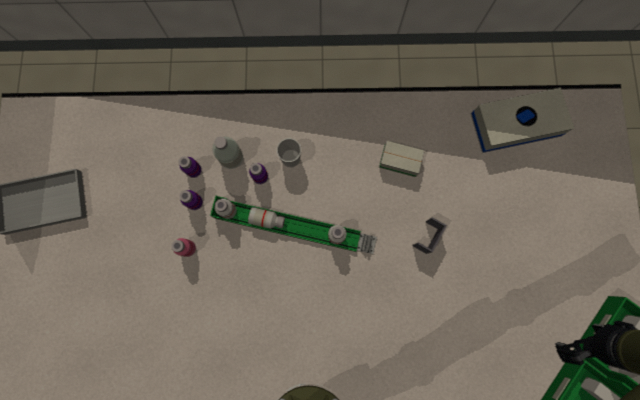

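View pics/scene0.png

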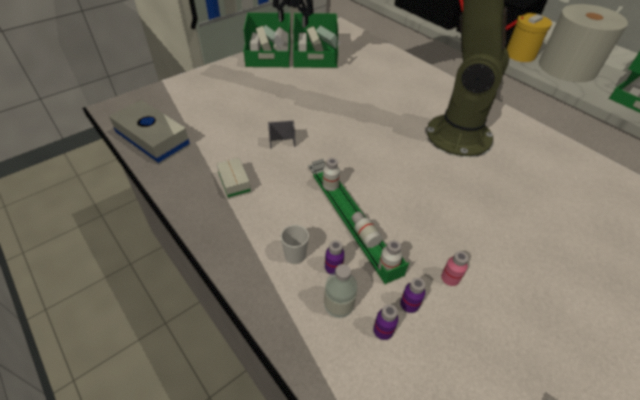

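The top view shows the lane from its back end (215,208) to the clip (367,243). White bottles stand at (225,206) and (338,233), the fallen one lies at (265,218), and the stop is at (432,233). The purple and pink bottles at (190,167), (190,199), (258,173) and (184,247) are decoys. I'll confirm this in one enlarged crop.

```bash
python3 - <<'E'
import cv2,numpy as np
t=cv2.imread("pics/top0.png")
a=cv2.resize(t[190:265,200:360],None,fx=5,fy=5,interpolation=cv2.INTER_CUBIC)[:, :800]
b=cv2.resize(t[205:260,310:460],None,fx=5.3333,fy=5.3333,interpolation=cv2.INTER_CUBIC)[:225,:800]
cv2.imwrite("pics/crop1.png",np.vstack([a,b[:225]]))
E
```

```text
(no output)
```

View pics/crop1.png

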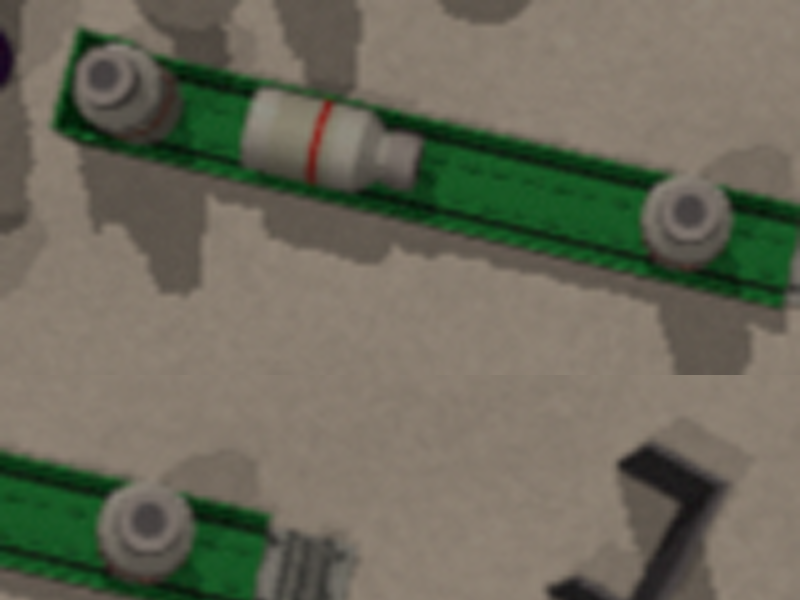

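```bash
cat > h.py <<'E'
import numpy as np
from plant import robot
C={n:robot.get_calibration(n) for n in("scene","top")}
def unp(n,u,v,z):
    K,E=C[n]["intrinsics"],C[n]["extrinsics"]; R,t=E[:3,:3],E[:3,3]
    d=R.T@np.linalg.inv(K)@[u,v,1]; o=-R.T@t
    return o+d*(z-o[2])/d[2]
def proj(n,p):
    K,E=C[n]["intrinsics"],C[n]["extrinsics"]; q=K@(E[:3,:3]@np.asarray(p)+E[:3,3]); return q[:2]/q[2]
E
python3 - <<'E'
from h import *
import cv2
np.set_printoptions(precision=4,suppress=True)
f=lambda x,y:(200+(x+.5)/5-.5,190+(y+.5)/5-.5)
for n,p,z in [("backcap",(105,75),.106),("frontcap",(690,212),.106),("foot",(246,137),.033),("capend",(418,163),.033),("fallenmid",(332,150),.033)]:
    print(n,unp("top",*f(*p),z))
g=lambda x,y:(310+(x+.5)/5.3333-.5,205+(y-375+.5)/5.3333-.5)
print("mouth upper corner",unp("top",*g(270,517),.016),"lower",unp("top",*f(785,305),.0),unp("top",*f(785,298),.016))
print("back corners",unp("top",*f(80,30),.06),unp("top",*f(57,130),.06))
t=cv2.imread("pics/top0.png");s=cv2.imread("pics/scene0.png")
r=lambda i,k:cv2.resize(i,None,fx=k,fy=k,interpolation=cv2.INTER_CUBIC)
A=np.hstack([r(t[208:258,408:458],8),r(t[222:262,348:388],10)])
B=np.hstack([r(s[115:155,260:310],5),r(s[155:195,300:350],5)]);B=cv2.copyMakeBorder(B,0,0,0,A.shape[1]-B.shape[1],0)
cv2.imwrite("pics/crop2.png",np.vstack([A,B]));
E
```

```text
backcap [0.5878 0.2286 0.106 ]
frontcap [ 0.5118 -0.0828  0.106 ]
foot [0.5642 0.1643 0.033 ]
capend [0.5485 0.0668 0.033 ]
fallenmid [0.5563 0.1155 0.033 ]
mouth upper corner [ 0.5231 -0.1506  0.016 ] lower [ 0.4696 -0.1403  0.    ] [ 0.4725 -0.139   0.016 ]
back corners [0.6214 0.2542 0.06  ] [0.5651 0.265  0.06  ]
```

View pics/crop2.png

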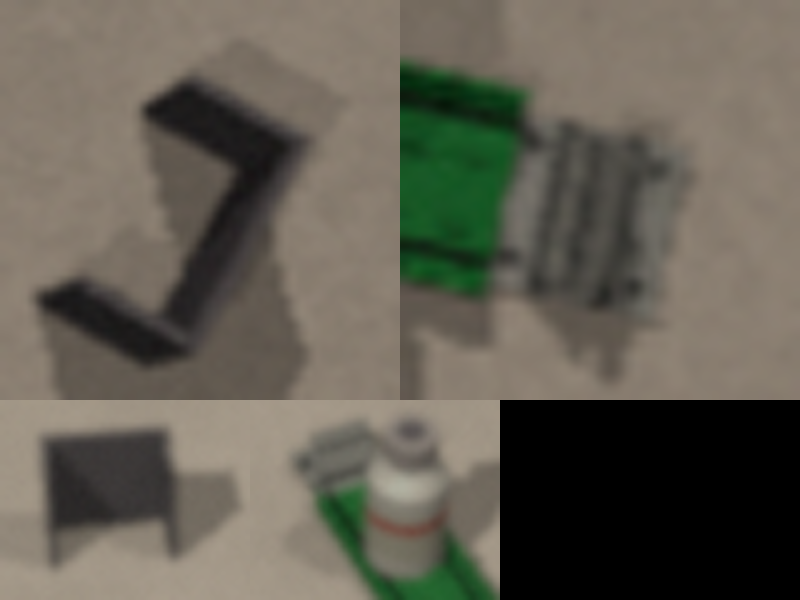

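The stop is U-shaped with its wings towards the upper left, so its yaw is close to the lane's. Its top corners in the crop are at (310,140), (192,352), (190,78) and (78,280). The clip leaves are centred at about (588,213) in the crop.

```bash
cat >> h.py <<'E'
from scipy.spatial.transform import Rotation as Ro
np.set_printoptions(precision=4,suppress=True)
def delta(pos,rpy):
    "shift along present tool axes / 0.02 and turn / 0.1 from present pose to target"
    s=robot.sense(); R=Ro.from_euler("xyz",s["tcp_rot"],degrees=True)
    print("at",s["eef_pos"],s["tcp_rot"],"shift",(R.inv().apply(np.asarray(pos)-s["eef_pos"])/.02).round(2),
      "turn",((R.inv()*Ro.from_euler("xyz",rpy,degrees=True)).as_rotvec()/.1).round(2))
E
python3 - <<'E'
from h import *
f=lambda x,y:(408+(x+.5)/8-.5,208+(y+.5)/8-.5)
P1,P2,T1,T2=[unp("top",*f(*p),.076) for p in[(310,140),(192,352),(190,78),(78,280)]]
print(P1,P2,T1,T2,np.linalg.norm(P1-P2),np.linalg.norm(T1-P1))
for a,b in((P1-P2,90),(T1-P1,0),(T2-P2,0)): print("yaw",np.degrees(np.arctan2(a[1],a[0]))- 0*b)
g=lambda x,y:(348+(x-400+.5)/10-.5,222+(y+.5)/10-.5)
print("clip",unp("top",*g(588,213),.03),unp("top",*g(588,213),.02))
# lane check: project guess
m=np.array([.498,-.145,0]);ps=np.radians(76.6);X=np.array([np.cos(ps),np.sin(ps),0]);Y=np.array([-X[1],X[0],0])
for n,l in [("mouthU",(0,.03*1,.016)),("mouthD",(0,-.03,.016)),("backU",(.42,.03,.06)),("backD",(.42,-.03,.06)),("clip",(-.023,0,.033))]:
    print(n,proj("top",m+l[0]*X+l[1]*Y+[0,0,l[2]]),proj("scene",m+l[0]*X+l[1]*Y+[0,0,l[2]]))
delta((.53,.05,.23),(180,0,76.6))
E
```

```text
[ 0.5313 -0.3769  0.076 ] [ 0.4607 -0.3333  0.076 ] [ 0.5527 -0.3379  0.076 ] [ 0.4849 -0.2967  0.076 ] 0.08303325852419362 0.04449812117498658
yaw -31.670258518861605
yaw 61.239309131126966
yaw 56.496596805330036
clip [ 0.4889 -0.1655  0.03  ] [ 0.4898 -0.1665  0.02  ]
mouthU [356.2759 250.5054] [329.4891 166.7563]
mouthD [360.6683 229.7877] [312.0719 172.3125]
backU [209.0222 215.242 ] [409.6592 262.02  ]
backD [214.7689 194.5253] [388.5267 270.9742]
clip [367.111  241.4116] [317.7267 160.8411]
at [ 0.2617 -0.5944  0.2303] [-179.8992    0.0065   23.7687] shift [ 25.26 -24.08   0.06] turn [-0.02 -0.01 -9.22]
```

{"method": "step_arm", "body": {"motion": "1 -0.96 0 0 0 0 1;1 -0.96 0 0 0 0 1;1 -0.96 0 0 0 0 1;1 -0.96 0 0 0 0 1;1 -0.96 0 0 0 0 1"}}

```text
t: 0.72
eef_pos: [0.3149, -0.4656, 0.2308]
tcp_rot: [-180.0, 0.0, 23.8]
contact_force: [-1.0, 0.2, -0.4]
finger_gap: 0.0853
gripper_force: 0.0
```

{"method": "step_arm", "body": {"motion": "1 -0.96 0 0 0 0 1;1 -0.96 0 0 0 0 1;1 -0.96 0 0 0 0 1;1 -0.96 0 0 0 0 1;1 -0.96 0 0 0 0 1"}}

```text
t: 1.35
eef_pos: [0.3677, -0.3375, 0.2309]
tcp_rot: [-180.0, 0.0, 23.8]
contact_force: [0.0, 0.1, 0.3]
finger_gap: 0.085
gripper_force: 0.0
```

{"method": "step_arm", "body": {"motion": "1 -0.96 0 0 0 0 1;1 -0.96 0 0 0 0 1;1 -0.96 0 0 0 0 1;1 -0.96 0 0 0 0 1;1 -0.96 0 0 0 0 1"}}

```text
t: 1.98
eef_pos: [0.4204, -0.2094, 0.231]
tcp_rot: [-180.0, 0.0, 23.8]
contact_force: [0.2, 0.7, 0.6]
finger_gap: 0.0854
gripper_force: 0.0
```

{"method": "step_arm", "body": {"motion": "1 -0.96 0 0 0 0 1;1 -0.96 0 0 0 0 1;1 -0.96 0 0 0 0 1;1 -0.96 0 0 0 0 1;1 -0.96 0 0 0 0 1"}}

```text
t: 2.6
eef_pos: [0.4732, -0.0814, 0.231]
tcp_rot: [-180.0, 0.0, 23.8]
contact_force: [-0.3, -0.4, -0.5]
finger_gap: 0.0855
gripper_force: 0.0
```

{"method": "step_arm", "body": {"motion": "1 -0.96 0 0 0 0 1;1 -0.96 0 0 0 0 1;1 -0.96 0 0 0 0 1;1 -0.96 0 0 0 0 1;1 -0.96 0 0 0 0 1"}}

```text
t: 3.22
eef_pos: [0.5261, 0.0466, 0.2309]
tcp_rot: [-180.0, 0.0, 23.8]
contact_force: [0.6, -0.7, 0.1]
finger_gap: 0.0849
gripper_force: 0.0
```

{"method": "step_arm", "body": {"motion": "0 0 0 0 0 -1 1;0 0 0 0 0 -1 1;0 0 0 0 0 -1 1;0 0 0 0 0 -1 1;0 0 0 0 0 -1 1"}}

```text
t: 3.85
eef_pos: [0.5257, 0.0458, 0.2308]
tcp_rot: [-180.0, 0.0, 52.6]
contact_force: [-0.7, -0.3, -0.1]
finger_gap: 0.0853
gripper_force: 0.0
```

{"method": "step_arm", "body": {"motion": "0 0 0 0 0 -1 1;0 0 0 0 0 -1 1;0 0 0 0 0 -1 1;0 0 0 0 0 -1 1;0 0 0 0 0 -0.2 1"}}

```text
t: 4.47
eef_pos: [0.5258, 0.0458, 0.2309]
tcp_rot: [-180.0, 0.0, 76.5]
contact_force: [-0.6, 0.3, 0.7]
finger_gap: 0.0855
gripper_force: 0.0
```

{"method": "step_arm", "body": {"motion": "0 0 0 0 -1 0 1;0 0 0 0 -1 0 1;0 0 0 0 -1 0 1;0 0 0 0 -1 0 1"}}

```text
t: 4.97
eef_pos: [0.5262, 0.0458, 0.2314]
tcp_rot: [179.9, 23.1, 76.4]
contact_force: [-0.2, 0.1, -0.0]
finger_gap: 0.0852
gripper_force: 0.0
```

{"method": "step_arm", "body": {"motion": "0 0 0 0 -1 0 1;0 0 0 0 -1 0 1;0 0 0 0 -1 0 1;0 0 0 0 -0.85 0 1"}}

```text
t: 5.48
eef_pos: [0.5261, 0.0463, 0.2308]
tcp_rot: [180.0, 45.1, 76.4]
contact_force: [0.5, -0.5, -0.5]
finger_gap: 0.0852
gripper_force: 0.0
```

```bash
python3 -c "
from h import *
print(robot.sense()['joint_pos'])"
```

```text
[  1.8252  28.4943 -41.0229  88.4938  44.2038 108.3606 -56.2079]
```

{"method": "step_arm", "body": {"motion": "0 0 0 0 1 0 1;0 0 0 0 1 0 1;0 0 0 0 1 0 1;0 0 0 0 1 0 1;0 0 0 0 1 0 1"}}

```text
t: 6.1
eef_pos: [0.5262, 0.046, 0.2313]
tcp_rot: [180.0, 16.1, 76.4]
contact_force: [-0.8, -0.7, -0.5]
finger_gap: 0.0852
gripper_force: 0.0
```

{"method": "step_arm", "body": {"motion": "0 0 0 0 1 0 1;0 0 0 0 1 0 1;0 0 0 0 1 0 1;0 0 0 0 1 0 1;0 0 0 0 1 0 1"}}

```text
t: 6.72
eef_pos: [0.5261, 0.0457, 0.2315]
tcp_rot: [180.0, -12.5, 76.4]
contact_force: [-1.0, 0.3, 0.5]
finger_gap: 0.0853
gripper_force: 0.0
```

{"method": "step_arm", "body": {"motion": "0 0 0 0 1 0 1;0 0 0 0 1 0 1;0 0 0 0 1 0 1;0 0 0 0 1 0 1;0 0 0 0 1 0 1"}}

```text
t: 7.35
eef_pos: [0.5261, 0.0455, 0.2314]
tcp_rot: [-180.0, -41.1, 76.4]
contact_force: [-0.8, -0.2, -0.5]
finger_gap: 0.0858
gripper_force: 0.0
```

```bash
python3 - <<'E'
from h import *
import cv2
print(robot.sense()['joint_pos'])
# grasp point target: bottle axis point near lane x +55, 8 mm above axis; tcp 19 mm further along tool z
al=np.radians(45);ps=np.radians(76.6);X=np.array([np.cos(ps),np.sin(ps),0])
d=np.array([0,0,-1])*np.cos(al)+X*np.sin(al)
g=np.array([.556,.1155,.041]); print("tcp",g+.019*d)
delta(g+.019*d,(180,-45,77)); 
t=robot.read_camera("top");s=robot.read_camera("scene")
r=lambda i,k:cv2.resize(i,None,fx=k,fy=k,interpolation=cv2.INTER_CUBIC)
cv2.imwrite("pics/c3.png",np.vstack([r(t[180:260,200:360],5)[:, :800],r(s[150:290,280:440],5)[100:300,:800]*1]))
E
```

```text
[ 53.7289   6.9742 -37.2912 108.7032 -38.8748  72.7312  17.2268]
tcp [0.5591 0.1286 0.0276]
at [0.5261 0.0455 0.2314] [-179.9848  -41.1067   76.372 ] shift [-3.37  0.63 10.59] turn [ 0.07  0.68 -0.08]
```

View pics/c3.png

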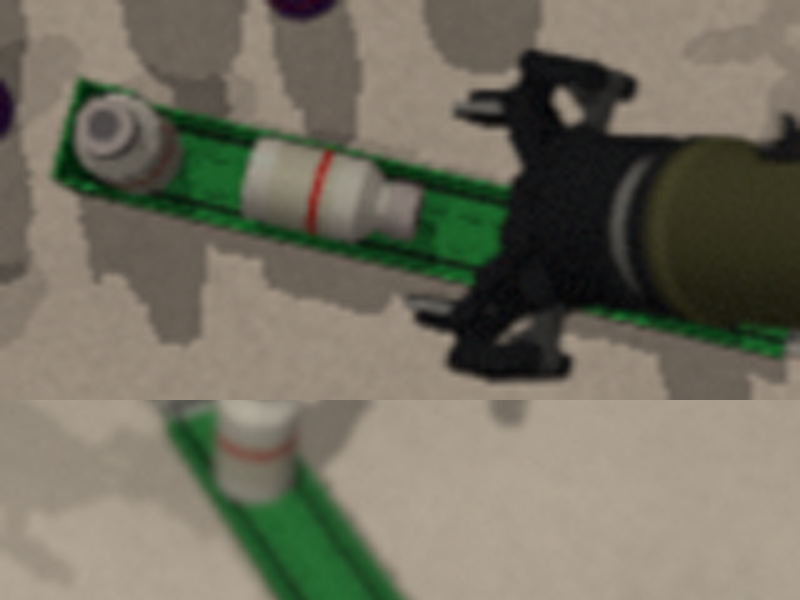

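{"method": "step_arm", "body": {"motion": "-0.8 0.15 0 0 0.68 0 1;-0.8 0.15 0 0 0 0 1;-0.8 0.15 0 0 0 0 1;-0.8 0.15 0 0 0 0 1;-0.8 0.15 0 0 0 0 1"}}

```text
t: 8.07
eef_pos: [0.5274, -0.0139, 0.1751]
tcp_rot: [180.0, -44.8, 76.5]
contact_force: [-0.5, 0.2, 0.4]
finger_gap: 0.0854
gripper_force: 0.0
```

{"method": "step_arm", "body": {"motion": "0 0 1 0 0 0 1;0 0 1 0 0 0 1;0 0 1 0 0 0 1;0 0 1 0 0 0 1;0 0 1 0 0 0 1"}}

```text
t: 8.7
eef_pos: [0.544, 0.0552, 0.104]
tcp_rot: [180.0, -44.8, 76.5]
contact_force: [-0.8, -0.5, -0.3]
finger_gap: 0.0854
gripper_force: 0.0
```

```bash
python3 - <<'E'
from h import *
import cv2
ps=np.radians(76.6);X=np.array([np.cos(ps),np.sin(ps),0])
d=(np.array([0,0,-1])+X)*.7071
g=np.array([.559,.1155,.040]); print("tcp",g+.019*d)
delta(g+.019*d,(180,-45,76.6)); 
t=robot.read_camera("top")
r=lambda i,k:cv2.resize(i,None,fx=k,fy=k,interpolation=cv2.INTER_CUBIC)
cv2.imwrite("pics/c4.png",r(t[180:260,200:320],6))
E
```

```text
tcp [0.5621 0.1286 0.0266]
at [0.544  0.0552 0.104 ] [179.9858 -44.8402  76.4933] shift [-0.05  0.02  5.41] turn [ 0.02  0.03 -0.01]
```

View pics/c4.png

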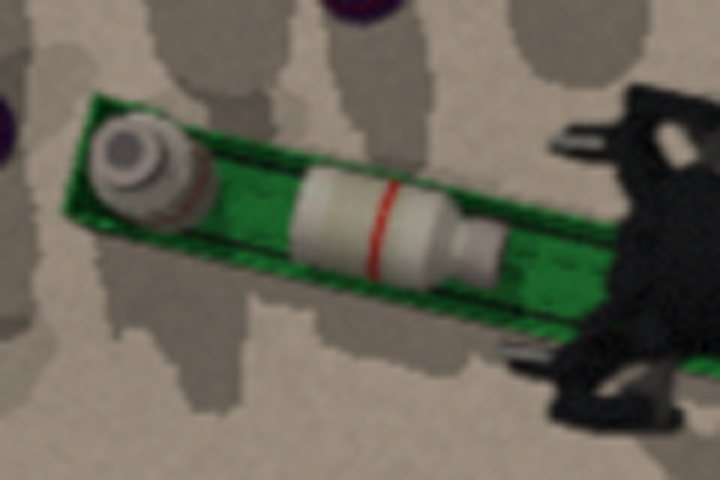

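The finger midpoint lines up with the bottle axis once parallax is allowed for, so I'm advancing and closing.

{"method": "step_arm", "body": {"motion": "0 0 1 0 0 0 1;0 0 1 0 0 0 1;0 0 1 0 0 0 1;0 0 1 0 0 0 1;0 0 0.8 0 0 0 1"}}

```text
t: 9.38
eef_pos: [0.5598, 0.1211, 0.0362]
tcp_rot: [180.0, -44.9, 76.5]
contact_force: [0.4, 0.1, -0.3]
finger_gap: 0.0853
gripper_force: 0.0
```

{"method": "step_arm", "body": {"motion": "0 0 0.5 0 0 0 1;0 0 0 0 0 0 0.4;0 0 0 0 0 0 0.3;0 0 0 0 0 0 0;0 0 0 0 0 0 0"}}

```text
t: 10.0
eef_pos: [0.5624, 0.1268, 0.0304]
tcp_rot: [179.8, -44.8, 76.5]
contact_force: [-0.1, -3.1, 5.0]
finger_gap: 0.0457
gripper_force: 61.4
```

{"method": "step_arm", "body": {"motion": "0 0 0 0 0 0 0;0 0 0 0 0 0 0;0 0 0 0 0 0 0"}}

```text
t: 10.38
eef_pos: [0.5624, 0.1268, 0.0303]
tcp_rot: [179.9, -44.8, 76.5]
contact_force: [0.3, -2.6, 6.1]
finger_gap: 0.0458
gripper_force: 61.5
```

{"method": "step_arm", "body": {"motion": "0.2 0 -0.2 0 0 0 0;0.3 0 -0.3 0 0 0 0;0.5 0 -0.5 0 0 0 0;0.7 0 -0.7 0 0 0 0;0.7 0 -0.7 0 0 0 0"}}

```text
t: 11.0
eef_pos: [0.5611, 0.1282, 0.0988]
tcp_rot: [180.0, -44.8, 76.5]
contact_force: [0.7, -0.2, -1.3]
finger_gap: 0.0457
gripper_force: 61.5
```

```bash
python3 - <<'E'
from h import *
import cv2
t=robot.read_camera("top");s=robot.read_camera("scene")
r=lambda i,k:cv2.resize(i,None,fx=k,fy=k,interpolation=cv2.INTER_CUBIC)
cv2.imwrite("pics/c5.png",np.hstack([r(t[180:260,200:280],5),r(s[190:270,330:410],5)]))
print(robot.sense()["contact_force"])
E
```

```text
[-0.2416 -0.4947 -1.0177]
```

View pics/c5.png

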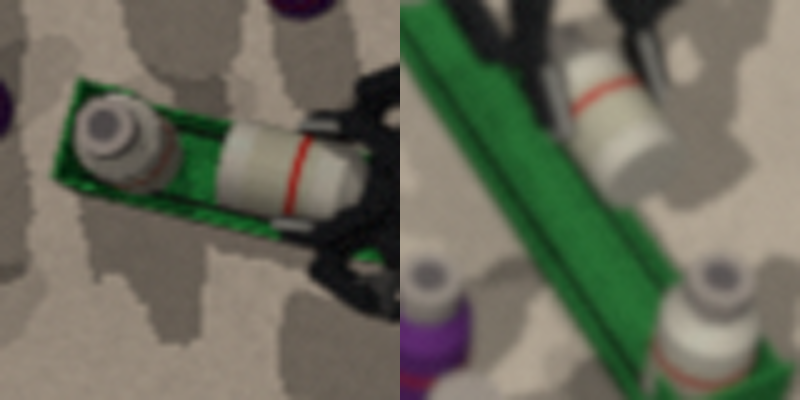

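{"method": "step_arm", "body": {"motion": "0 0 -1 0 0 0 0;0 0 -1 0 0 0 0;0 0 -1 0 0 0 0;0 0 -1 0 0 0 0;0 0 -0.5 0 -0.5 0 0"}}

```text
t: 11.72
eef_pos: [0.5461, 0.0642, 0.1607]
tcp_rot: [-179.9, -41.9, 76.2]
contact_force: [-0.2, -0.0, -2.0]
finger_gap: 0.0461
gripper_force: 61.8
```

{"method": "step_arm", "body": {"motion": "0 0 0 0 -1 0 0;0 0 0 0 -1 0 0;0 0 0 0 -1 0 0;0 0 0 0 -1 0 0;0 0 0 0 -1 0 0"}}

```text
t: 12.35
eef_pos: [0.546, 0.0662, 0.1612]
tcp_rot: [-180.0, -13.1, 76.5]
contact_force: [0.8, -0.2, -1.1]
finger_gap: 0.0456
gripper_force: 61.7
```

{"method": "step_arm", "body": {"motion": "0 0 0 0 -1 0 0;0 0 0 0 -1 0 0;0 0 0 0 -1 0 0;0 0 0 0 -1 0 0;0 0 0 0 -1 0 0"}}

```text
t: 12.98
eef_pos: [0.5461, 0.0665, 0.1611]
tcp_rot: [-180.0, 15.5, 76.5]
contact_force: [0.2, 0.3, -0.6]
finger_gap: 0.0461
gripper_force: 61.7
```

{"method": "step_arm", "body": {"motion": "0 0 0 0 -1 0 0;0 0 0 0 -1 0 0;0 0 0 0 -1 0 0;0 0 0 0 -1 0 0;0 0 0 0 -1 0 0"}}

```text
t: 13.6
eef_pos: [0.5462, 0.0668, 0.1607]
tcp_rot: [-179.9, 44.1, 76.6]
contact_force: [-0.0, 0.1, -1.5]
finger_gap: 0.0457
gripper_force: 61.8
```

```bash
python3 - <<'E'
from h import *
import cv2
t=robot.read_camera("top");s=robot.read_camera("scene")
r=lambda i,k:cv2.resize(i,None,fx=k,fy=k,interpolation=cv2.INTER_CUBIC)
cv2.imwrite("pics/c6.png",np.hstack([r(t[180:260,210:290],5),r(s[140:270,310:440],400/130)]))
print(robot.sense()["joint_pos"])
E
```

```text
[ -5.3433  33.1252 -32.9126  88.1077  42.6196 102.083  -58.434 ]
```

View pics/c6.png

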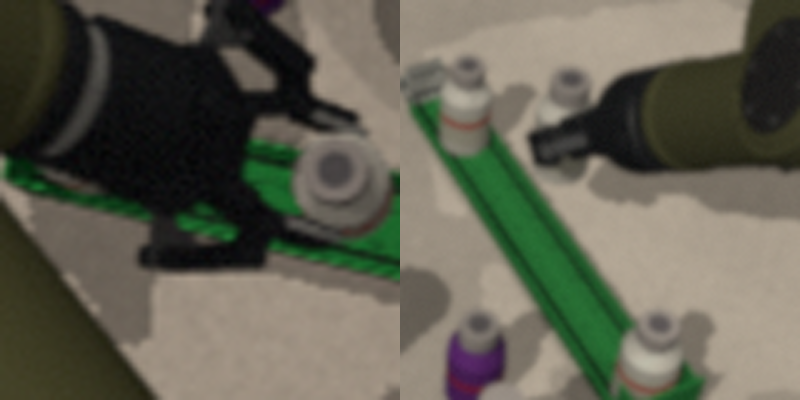

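```bash
python3 - <<'E'
from h import *
import cv2
P=[C[n]["intrinsics"]@C[n]["extrinsics"][:3] for n in("top","scene")]
def tri(a,b):
    x=cv2.triangulatePoints(P[0],P[1],np.array(a,float),np.array(b,float)).ravel();return x[:3]/x[3]
p=tri((210+335.5/5-.5,180+168.5/5-.5),(310+172.5*130/400-.5*0,140+75.5*130/400-.5)); print("cap",p, proj("top",p),proj("scene",p))
s=robot.sense(); d=Ro.from_euler("xyz",s["tcp_rot"],degrees=True).apply([0,0,1]); g=s["eef_pos"]-.019*d
print("grasp",g)
m=np.array([.498,-.145]);ps=np.radians(76.6);X=np.array([np.cos(ps),np.sin(ps)]);Y=np.array([-X[1],X[0]])
for q in(p,g): print("lane",(q[:2]-m)@X-.21,(q[:2]-m)@Y)
E
```

```text
cap [0.5447 0.0681 0.2204] [276.0718 213.6324] [365.2894 163.8974]
grasp [0.5483 0.0815 0.1718]
lane 0.00813620003327073 0.003970095798727106
lane 0.021986118783646175 0.003578290508026669
```

{"method": "step_arm", "body": {"motion": "0 0.15 0 0 -0.2 0 0;0.74 0 0.74 0 0 0 0;0.74 0 0.74 0 0 0 0;0.74 0 0.74 0 0 0 0;0.74 0 0.74 0 0 0 0"}}

```text
t: 14.32
eef_pos: [0.549, 0.065, 0.0758]
tcp_rot: [-180.0, 45.1, 76.5]
contact_force: [-0.1, 0.1, -1.5]
finger_gap: 0.0459
gripper_force: 61.8
```

{"method": "step_arm", "body": {"motion": "0.3 0 0.3 0 0 0 0;0.2 0 0.2 0 0 0 0;0 0 0 0 0 0 0"}}

```text
t: 14.7
eef_pos: [0.5494, 0.0655, 0.0634]
tcp_rot: [180.0, 45.1, 76.5]
contact_force: [0.8, -0.3, -1.5]
finger_gap: 0.046
gripper_force: 61.8
```

```bash
python3 - <<'E'
from h import *
import cv2
t=robot.read_camera("top");s=robot.read_camera("scene")
r=lambda i,k:cv2.resize(i,None,fx=k,fy=k,interpolation=cv2.INTER_CUBIC)
cv2.imwrite("pics/c7.png",np.hstack([r(t[180:260,230:310],5),r(s[150:230,320:400],5)]))
S=robot.sense();d=Ro.from_euler("xyz",S["tcp_rot"],degrees=True).apply([0,0,1]); g=S["eef_pos"]-.019*d
m=np.array([.498,-.145]);ps=np.radians(76.6);X=np.array([np.cos(ps),np.sin(ps)]);Y=np.array([-X[1],X[0]])
print(g,S["tcp_rot"],S["contact_force"],"lane",(g[:2]-m)@X-.21,(g[:2]-m)@Y)
E
```

```text
[0.5528 0.0787 0.0775] [179.9204  45.0685  76.4236] [ 0.2951 -0.4223 -1.4344] lane 0.02026336477168636 -0.0014695673626098696
```

View pics/c7.png

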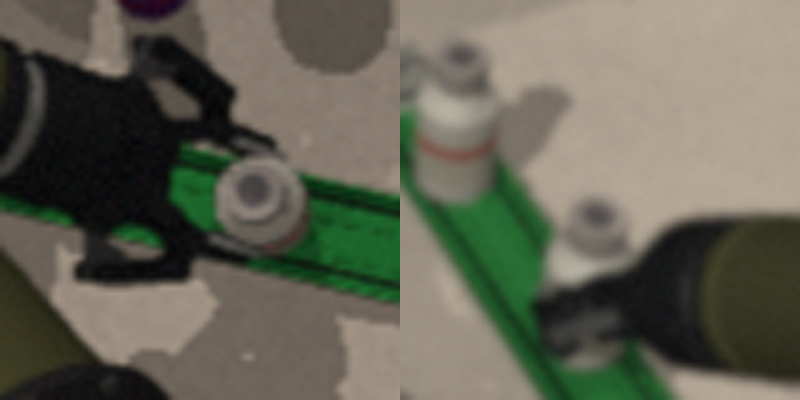

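{"method": "step_arm", "body": {"motion": "0 -0.07 0 0 0 0 0;0.21 0 0.21 0 0 0 0;0.21 0 0.21 0 0 0 0;0.07 0 0.07 0 0 0 0;0 0 0 0 0 0 0"}}

```text
t: 15.42
eef_pos: [0.5478, 0.0656, 0.0493]
tcp_rot: [-180.0, 45.1, 76.5]
contact_force: [0.5, -0.1, -1.8]
finger_gap: 0.0458
gripper_force: 61.8
```

{"method": "step_arm", "body": {"motion": "0.07 0 0.07 0 0 0 0;0 0 0 0 0 0 0"}}

```text
t: 15.68
eef_pos: [0.5479, 0.0657, 0.0476]
tcp_rot: [-180.0, 45.1, 76.5]
contact_force: [-0.5, -1.1, -1.1]
finger_gap: 0.046
gripper_force: 61.8
```

{"method": "step_arm", "body": {"motion": "0.05 0 0.05 0 0 0 0;0 0 0 0 0 0 0"}}

```text
t: 15.92
eef_pos: [0.548, 0.0658, 0.0464]
tcp_rot: [180.0, 45.1, 76.5]
contact_force: [0.0, -0.2, -0.8]
finger_gap: 0.0461
gripper_force: 61.9
```

{"method": "step_arm", "body": {"motion": "0.05 0 0.05 0 0 0 0;0 0 0 0 0 0 0"}}

```text
t: 16.18
eef_pos: [0.5481, 0.0658, 0.0464]
tcp_rot: [179.9, 45.2, 76.4]
contact_force: [-1.6, 1.0, 5.5]
finger_gap: 0.0457
gripper_force: 62.3
```

{"method": "step_arm", "body": {"motion": "0.05 0 0.05 0 0 0 0;0 0 0 0 0 0 0"}}

```text
t: 16.42
eef_pos: [0.5481, 0.0657, 0.0463]
tcp_rot: [179.9, 45.3, 76.4]
contact_force: [-1.7, 2.2, 11.1]
finger_gap: 0.0457
gripper_force: 62.7
```

{"method": "step_arm", "body": {"motion": "0.03 0 0.03 0 0 0 0;0 0 0 0 0 0 0"}}

```text
t: 16.68
eef_pos: [0.5481, 0.0657, 0.0463]
tcp_rot: [179.8, 45.3, 76.3]
contact_force: [-2.1, 2.9, 14.4]
finger_gap: 0.0459
gripper_force: 62.9
```

{"method": "step_arm", "body": {"motion": "-0.09 0 -0.09 0 0 0 0;0 0 0 0 0 0 0;0 0 0 0 0 0 0.6;0 0 0 0 0 0 0.7;0 0 0 0 0 0 0.8"}}

```text
t: 17.3
eef_pos: [0.5478, 0.0655, 0.0446]
tcp_rot: [-180.0, 45.1, 76.5]
contact_force: [-0.0, -0.3, 0.9]
finger_gap: 0.0681
gripper_force: 0.0
```

{"method": "step_arm", "body": {"motion": "0 0 0 0 0 0 0.9;0 0 0 0 0 0 0.9;0 0 0 0 0 0 0.9"}}

```text
t: 17.68
eef_pos: [0.5479, 0.0657, 0.045]
tcp_rot: [180.0, 45.1, 76.5]
contact_force: [-0.2, 0.5, 0.0]
finger_gap: 0.0767
gripper_force: 0.0
```

{"method": "step_arm", "body": {"motion": "-0.2 0 -0.2 0 0 0 0.9;-0.5 0 -0.5 0 0 0 0.9;-0.7 0 -0.7 0 0 0 0.9;-0.7 0 -0.7 0 0 0 0.9;-0.7 0 -0.7 0 0 0 0.9"}}

```text
t: 18.3
eef_pos: [0.5482, 0.0659, 0.1262]
tcp_rot: [179.9, 45.1, 76.4]
contact_force: [-0.5, -0.3, -0.1]
finger_gap: 0.0772
gripper_force: 0.0
```

{"method": "step_arm", "body": {"motion": "-0.7 0 -0.7 0 0 0 0.9;-0.7 0 -0.7 0 0 0 0.9;-0.7 0 -0.7 0 0 0 0.9;-0.7 0 -0.7 0 0 0 0.9;0 0 0 0 0 0 0.9"}}

```text
t: 18.92
eef_pos: [0.5486, 0.0664, 0.2052]
tcp_rot: [179.8, 45.0, 76.3]
contact_force: [-0.5, -0.2, -0.2]
finger_gap: 0.0771
gripper_force: 0.0
```

{"method": "step_arm", "body": {"motion": "0 0 0 0 1 0 0.9;0 0 0 0 1 0 0.9;0 0 0 0 1 0 0.9;0 0 0 0 1 0 0.9;0 0 0 0 1 0 0.9"}}

```text
t: 19.55
eef_pos: [0.5477, 0.0659, 0.2028]
tcp_rot: [-180.0, 16.3, 76.5]
contact_force: [-0.6, 0.2, 0.3]
finger_gap: 0.0768
gripper_force: 0.0
```

{"method": "step_arm", "body": {"motion": "0 0 0 0 1 0 0.9;0 0 0 0 1 0 0.9;0 0 0 0 0.87 0 0.9"}}

```text
t: 19.92
eef_pos: [0.5477, 0.0655, 0.2029]
tcp_rot: [-180.0, -0.1, 76.4]
contact_force: [-0.3, 0.5, 0.2]
finger_gap: 0.0772
gripper_force: 0.0
```

```bash
python3 - <<'E'
from h import *
st=np.array([.4973,-.353])
print(robot.sense()["joint_pos"])
delta((*st,.23),(180,0,58.5)); 
E
```

```text
[ 25.107   10.3325 -38.3696  98.4632   6.528   73.4717 -28.2318]
at [0.5477 0.0655 0.2029] [-179.9688   -0.1352   76.4368] shift [-20.93   2.46  -1.4 ] turn [-0.01 -0.02  3.13]
```

```bash
python3 - <<'E'
from h import *
import cv2
from scipy.optimize import minimize
S=4
def box(x0,x1,w,h): return [(x,y,z) for x in(x0,x1) for y in(-w,w) for z in(0,h)]
boxes=[box(-.21,.18,.03,.016),box(.18,.21,.03,.05),box(.206,.21,.03,.06)]
def bottle(c,z0,z1,r): return [(c+r*np.cos(a),r*np.sin(a),z) for a in np.linspace(0,6.3,16) for z in(z0,z1)]
D={}
for n in("top","scene"):
    im=cv2.imread(f"pics/{n}0.png").astype(float); b,g,r=im[...,0],im[...,1],im[...,2]
    ex=np.clip((g-np.maximum(b,r))/35,0,1); D[n]=ex
roi={"top":(slice(185,262),slice(195,375)),"scene":(slice(150,290),slice(295,420))}
def W(n,q,p):
    X=np.array([np.cos(q),np.sin(q),0]);Y=np.array([-X[1],X[0],0]);o=np.array([p[0],p[1],0])
    return lambda l:(proj(n,o+l[0]*X+l[1]*Y+[0,0,l[2]])+.5)*S
def cost(v):
    p,q=v[:2]/1e3,np.radians(v[2]);e=0
    for n in D:
        f=W(n,q,p);m=np.zeros((400*S,640*S),np.uint8);k=m.copy()
        for B in boxes: cv2.fillConvexPoly(m,cv2.convexHull(np.float32([f(l) for l in B]*1).round().astype(np.int32)),1)
        bs=[bottle(-.146,.01,.106,.03),bottle(.174,.01,.106,.03),box(0,.115,.03,.06),box(-.27,-.208,.03,.04)] 
        for B in bs: cv2.fillConvexPoly(k,cv2.convexHull(np.float32([f(l) for l in B]).round().astype(np.int32)),1)
        m=cv2.resize(m.astype(np.float32),(640,400),interpolation=cv2.INTER_AREA);k=1-cv2.resize(k.astype(np.float32),(640,400),interpolation=cv2.INTER_AREA)
        m=cv2.GaussianBlur(m,(0,0),.6)
        e+=(np.abs(m-D[n])*k)[roi[n]].sum()
    return e
ps=np.radians(76.6);v0=[498+210*np.cos(ps),-145+210*np.sin(ps),76.6]
R=minimize(cost,v0,method="Nelder-Mead",options=dict(initial_simplex=[v0,np.add(v0,[6,0,0]),np.add(v0,[0,6,0]),np.add(v0,[0,0,1.5])]))
print(v0,cost(v0),R.x,R.fun)
x,y,a=R.x;c,s=np.cos(np.radians(a)),np.sin(np.radians(a));print("clip",x-233*c,y-233*s)
for dd in(-4,-2,2,4): print(dd,cost([x+dd*c,y+dd*s,a]),cost([x-dd*s,y+dd*c,a]))
E
```

```text
Traceback (most recent call last):
TypeError: unsupported operand type(s) for /: 'list' and 'float'
```

{"method": "step_arm", "body": {"motion": "-1 0 0 0 0 0 0.9;-1 0 0 0 0 0 0.9;-1 0 0 0 0 0 0.9;-1 0 0 0 0 0 0.9;-1 0 0 0 0 0 0.9"}}

```text
t: 20.55
eef_pos: [0.5238, -0.0319, 0.2026]
tcp_rot: [-179.9, 0.0, 76.5]
contact_force: [0.7, -0.7, -1.2]
finger_gap: 0.0768
gripper_force: 0.0
```

{"method": "step_arm", "body": {"motion": "-1 0 0 0 0 0 0.9;-1 0 0 0 0 0 0.9;-1 0 0 0 0 0 0.9;-1 0 0 0 0 0 0.9;-1 0 0 0 0 0 0.9"}}

```text
t: 21.18
eef_pos: [0.5005, -0.129, 0.2026]
tcp_rot: [-179.9, -0.0, 76.5]
contact_force: [0.0, -0.2, -0.4]
finger_gap: 0.0767
gripper_force: 0.0
```

{"method": "step_arm", "body": {"motion": "-1 0 0 0 0 0 0.9;-1 0 0 0 0 0 0.9;-1 0 0 0 0 0 0.9;-1 0 0 0 0 0 0.9;-1 0 0 0 0 0 0.9"}}

```text
t: 21.8
eef_pos: [0.4774, -0.2266, 0.2031]
tcp_rot: [-180.0, -0.0, 76.5]
contact_force: [0.1, 0.3, 0.4]
finger_gap: 0.0769
gripper_force: 0.0
```

{"method": "step_arm", "body": {"motion": "-1 0.4 0 0 0 0 0.9;-1 0.4 0 0 0 0 0.9;-1 0.4 0 0 0 0 0.9;-1 0.4 0 0 0 0 0.9;-1 0.8 0 0 0 0 0.9"}}

```text
t: 22.42
eef_pos: [0.5012, -0.3358, 0.2035]
tcp_rot: [-180.0, 0.0, 76.5]
contact_force: [-0.2, 0.8, -0.9]
finger_gap: 0.0767
gripper_force: 0.0
```

{"method": "step_arm", "body": {"motion": "0 0 0 0 0 -1 0.9;0 0 0 0 0 -1 0.9;0 0 0 0 0 -1 0.9;0 0 0 0 0 -1 0.9;0 0 0 0 0 -1 0.9"}}

```text
t: 23.05
eef_pos: [0.5013, -0.3349, 0.2033]
tcp_rot: [180.0, -0.0, 105.3]
contact_force: [-0.6, 0.5, 0.6]
finger_gap: 0.0768
gripper_force: 0.0
```

{"method": "step_arm", "body": {"motion": "0 0 0 0 0 -1 0.9;0 0 0 0 0 -1 0.9;0 0 0 0 0 -1 0.9;0 0 0 0 0 -1 0.9;0 0 0 0 0 -1 0.9"}}

```text
t: 23.68
eef_pos: [0.5013, -0.335, 0.2033]
tcp_rot: [180.0, -0.0, 134.0]
contact_force: [0.6, -1.4, 0.3]
finger_gap: 0.077
gripper_force: 0.0
```

{"method": "step_arm", "body": {"motion": "0 0 0 0 0 -1 0.9;0 0 0 0 0 -1 0.9;0 0 0 0 0 -0.6 0.9"}}

```text
t: 24.05
eef_pos: [0.5013, -0.335, 0.2033]
tcp_rot: [180.0, -0.0, 148.8]
contact_force: [-0.6, -0.6, 0.7]
finger_gap: 0.0773
gripper_force: 0.0
```

```bash
cat > fit.py <<'E'
from h import *
import cv2
from scipy.optimize import minimize
S=4
def box(x0,x1,w,h): return [(x,y,z) for x in(x0,x1) for y in(-w,w) for z in(0,h)]
boxes=[box(-.21,.18,.03,.016),box(.18,.21,.03,.05),box(.206,.21,.03,.06)]
def bottle(c,r=.03): return [(c+r*np.cos(a),r*np.sin(a),z) for a in np.linspace(0,6.3,16) for z in(.01,.106)]
D={}
for n in("top","scene"):
    im=cv2.imread(f"pics/{n}0.png").astype(float); b,g,r=im[...,0],im[...,1],im[...,2]
    D[n]=np.clip((g-np.maximum(b,r))/35,0,1)
roi={"top":(slice(185,262),slice(195,375)),"scene":(slice(150,290),slice(295,420))}
def fill(f,Bs):
    m=np.zeros((400*S,640*S),np.uint8)
    for B in Bs: cv2.fillConvexPoly(m,cv2.convexHull(np.float32([f(l) for l in B]).round().astype(np.int32)),1)
    return cv2.resize(m.astype(np.float32),(640,400),interpolation=cv2.INTER_AREA)
def cost(v,cams=("top","scene")):
    q=np.radians(v[2]);X=np.array([np.cos(q),np.sin(q),0]);Y=np.array([-X[1],X[0],0]);o=np.array([v[0]/1e3,v[1]/1e3,0]);e=0
    for n in cams:
        f=lambda l:(proj(n,o+l[0]*X+l[1]*Y+[0,0,l[2]])+.5)*S
        m=cv2.GaussianBlur(fill(f,boxes),(0,0),.6)
        k=1-fill(f,[bottle(-.146),bottle(.174),box(0,.115,.03,.06),box(-.27,-.208,.015,.04)])
        e+=(np.abs(m-D[n])*k)[roi[n]].sum()
    return e
ps=np.radians(76.6);v0=[498+210*np.cos(ps),-145+210*np.sin(ps),76.6]
for cams in(("top","scene"),("top",),("scene",)):
    R=minimize(cost,v0,(cams,),method="Nelder-Mead",options=dict(maxiter=80,initial_simplex=[v0,np.add(v0,[6,0,0]),np.add(v0,[0,6,0]),np.add(v0,[0,0,1.5])]))
    x,y,a=R.x;c,s=np.cos(np.radians(a)),np.sin(np.radians(a));print(cams,cost(v0,cams),R.x,R.fun,"clip",x-233*c,y-233*s)
E
python3 fit.py; python3 - <<'E'
from h import *
import cv2
t0=cv2.imread("pics/top0.png");t=robot.read_camera("top");cv2.imwrite("pics/top1.png",t)
T=t0[222:244,326:350]
r=cv2.matchTemplate(t[195:245,215:350],T,cv2.TM_CCOEFF_NORMED)
for _ in range(3):
    _,v,_,l=cv2.minMaxLoc(r);print(v,l[0]+215+12,l[1]+195+11.4); r[max(0,l[1]-10):l[1]+10,max(0,l[0]-10):l[0]+10]=-1
delta((.4973,-.353,.08),(180,0,148.5))
E
```

```text
('top', 'scene') 345.13994827035214 [546.0002  58.3975  76.6829] 328.8613079283211 clip 492.33088990437 -168.33717025475426
('top',) 205.1278493822227 [547.1276  59.4208  76.295 ] 192.23877350436018 clip 491.9247373434797 -166.94534660479843
('scene',) 140.01209888812943 [545.4954  57.0348  76.2473] 97.42498329853765 clip 490.10394432700747 -169.28533387436073
0.9989644885063171 338 233.4
0.9232702851295471 283 220.4
0.6442830562591553 227 206.4
at [ 0.5013 -0.335   0.2033] [179.9846  -0.0052 148.8786] shift [-0.3  -0.88  6.17] turn [ 0.   -0.    0.07]
```

{"method": "step_arm", "body": {"motion": "-0.3 -0.88 0 0 0 0 0.9;0 0 1 0 0 0 0.9;0 0 1 0 0 0 0.9;0 0 1 0 0 0 0.9;0 0 1 0 0 0 0.9"}}

```text
t: 24.72
eef_pos: [0.4969, -0.3517, 0.1215]
tcp_rot: [180.0, -0.1, 148.7]
contact_force: [-0.4, 0.3, -0.8]
finger_gap: 0.0768
gripper_force: 0.0
```

{"method": "step_arm", "body": {"motion": "0 0 1 0 0 0 0.9;0 0 1 0 0 0 0.9;0 0 1 0 0 0 0.9;0 0 0.9 0 0 0 0.9;0 0 0 0 0 0 0.5"}}

```text
t: 25.35
eef_pos: [0.496, -0.3516, 0.0436]
tcp_rot: [180.0, -0.2, 148.7]
contact_force: [0.4, 0.4, 1.5]
finger_gap: 0.0604
gripper_force: 0.0
```

{"method": "step_arm", "body": {"motion": "0 0 0 0 0 0 0.35;0 0 0 0 0 0 0.25;0 0 0 0 0 0 0.15;0 0 0 0 0 0 0;0 0 0 0 0 0 0"}}

```text
t: 25.98
eef_pos: [0.4971, -0.3526, 0.0458]
tcp_rot: [-180.0, 0.0, 148.7]
contact_force: [-0.2, 0.0, 1.3]
finger_gap: 0.0042
gripper_force: 61.0
```

{"method": "step_arm", "body": {"motion": "0 0 0 0 0 0 0;0 0 0 0 0 0 0;0 0 0 0 0 0 0"}}

```text
t: 26.35
eef_pos: [0.4971, -0.3526, 0.0458]
tcp_rot: [-180.0, 0.0, 148.7]
contact_force: [-1.0, -1.2, 2.8]
finger_gap: 0.0044
gripper_force: 61.3
```

{"method": "step_arm", "body": {"motion": "0 0 -0.3 0 0 0 0;0 0 -1 0 0 0 0;0 0 -1 0 0 0 0;0 0 -1 0 0 0 0;0 0 -1 0 0 0 0"}}

```text
t: 26.98
eef_pos: [0.4974, -0.3525, 0.1335]
tcp_rot: [-180.0, 0.1, 148.7]
contact_force: [-0.7, 0.0, -1.0]
finger_gap: 0.0043
gripper_force: 60.6
```

{"method": "step_arm", "body": {"motion": "0 0 0 0 0 -1 0;0 0 0 0 0 -1 0;0 0 0 0 0 -1.0 0;0 0 0 0 0 -0.1 0;0 0 0 0 0 0 0"}}

```text
t: 27.6
eef_pos: [0.4971, -0.3525, 0.132]
tcp_rot: [-180.0, 0.0, 166.3]
contact_force: [-0.2, 0.7, -0.6]
finger_gap: 0.0044
gripper_force: 60.7
```

```bash
python3 - <<'E'
from h import *
delta((.4913,-.168,.13),(180,0,166.5))
E
```

```text
at [ 0.4971 -0.3525  0.132 ] [-179.9819    0.0176  166.3417] shift [2.46 8.89 0.09] turn [-0.    0.   -0.03]
```

{"method": "step_arm", "body": {"motion": "0.27 0.99 0 0 0 0 0;0.27 0.99 0 0 0 0 0;0.27 0.99 0 0 0 0 0;0.27 0.99 0 0 0 0 0;0.27 0.99 0 0 0 0 0"}}

```text
t: 28.22
eef_pos: [0.4941, -0.2481, 0.1316]
tcp_rot: [-180.0, 0.0, 166.5]
contact_force: [0.0, -0.1, -1.1]
finger_gap: 0.004
gripper_force: 60.6
```

{"method": "step_arm", "body": {"motion": "0.28 0.99 0 0 0 0 0;0.28 0.99 0 0 0 0 0;0.28 0.99 0 0 0 0 0;0.28 0.97 0 0 0 0 0;0 0 0 0 0 0 0"}}

```text
t: 28.85
eef_pos: [0.491, -0.1659, 0.1316]
tcp_rot: [-180.0, 0.0, 166.6]
contact_force: [-0.5, -0.1, -0.8]
finger_gap: 0.0041
gripper_force: 60.6
```

```bash
python3 - <<'E'
from h import *
import cv2
t=robot.read_camera("top");s=robot.read_camera("scene")
cv2.imwrite("pics/top2.png",t);cv2.imwrite("pics/scene2.png",s)
r=lambda i,k:cv2.resize(i,None,fx=k,fy=k,interpolation=cv2.INTER_CUBIC)
S=r(s[125:185,280:340],400/60)
st=robot.sense()
# expected stop corners (white dots) if centred on tcp
q=np.radians(76.4);X=np.array([np.cos(q),np.sin(q),0]);Y=np.array([-X[1],X[0],0]);o=st["eef_pos"].copy();zt=o[2]-.0458
T=r(t[205:265,330:390],400/60)
for n,I,(u0,v0) in(("top",T,(330,205)),("scene",S,(280,125))):
  for x,y in((-.0025,.042),(-.0025,-.042),(.0425,.042),(.0425,-.042)):
    for z in(0,.076):
      p=(proj(n,[*(o[:2]),zt]+x*X+y*Y+[0,0,z])-[u0,v0]+.5)*400/60
      cv2.circle(I,tuple(p.round().astype(int)),2,(0,255,255) if z else(255,255,0),-1)
G=r(t[185:245,205:365],5)[:200]
cv2.imwrite("pics/c8.png",np.vstack([np.hstack([T,S]),r(t[198:238,205:365],5)]))
delta((.4913,-.168,.0498),(180,0,166.5))
E
```

```text
at [ 0.4908 -0.1685  0.1315] [-179.9532    0.0193  166.4273] shift [-0.02  0.03  4.09] turn [-0.01  0.   -0.01]
```

View pics/c8.png

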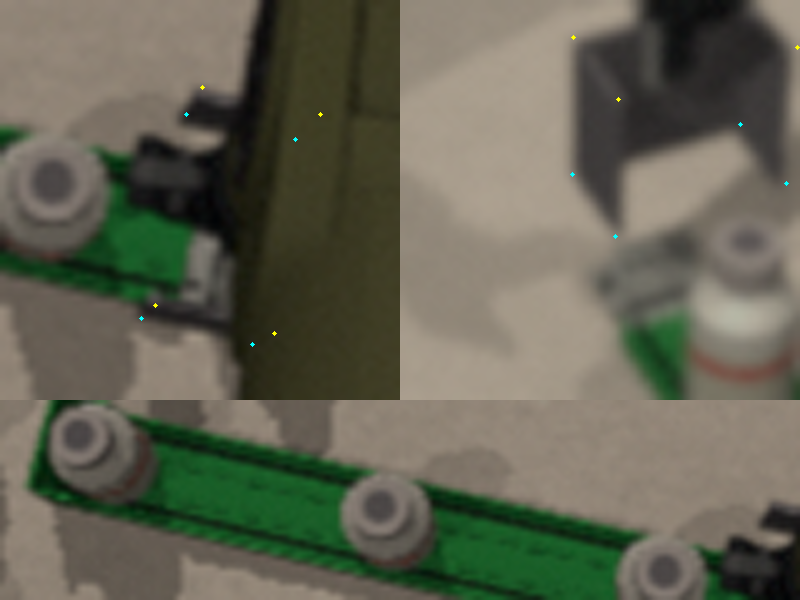

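{"method": "step_arm", "body": {"motion": "0 0 0.8 0 0 0 0;0 0 0.8 0 0 0 0;0 0 0.8 0 0 0 0;0 0 0 0 0 0 0"}}

```text
t: 29.45
eef_pos: [0.4893, -0.1675, 0.0813]
tcp_rot: [179.9, -0.2, 166.4]
contact_force: [0.3, -0.7, -0.7]
finger_gap: 0.004
gripper_force: 60.7
```

{"method": "step_arm", "body": {"motion": "0 0 0.15 0 0 0 0;0 0 0.1 0 0 0 0;0 0 0 0 0 0 0"}}

```text
t: 29.82
eef_pos: [0.4909, -0.168, 0.0787]
tcp_rot: [-180.0, 0.0, 166.4]
contact_force: [-0.5, 0.0, -1.0]
finger_gap: 0.0038
gripper_force: 60.7
```

{"method": "step_arm", "body": {"motion": "0 0 0.15 0 0 0 0;0 0 0 0 0 0 0"}}

```text
t: 30.08
eef_pos: [0.4907, -0.1679, 0.0753]
tcp_rot: [-180.0, -0.0, 166.4]
contact_force: [-0.4, 0.1, -1.3]
finger_gap: 0.004
gripper_force: 60.7
```

{"method": "step_arm", "body": {"motion": "0 0 0.15 0 0 0 0;0 0 0 0 0 0 0"}}

```text
t: 30.32
eef_pos: [0.4907, -0.1676, 0.0722]
tcp_rot: [180.0, -0.0, 166.4]
contact_force: [0.6, 1.3, -0.9]
finger_gap: 0.0039
gripper_force: 60.7
```

{"method": "step_arm", "body": {"motion": "0 0 0.15 0 0 0 0;0 0 0 0 0 0 0"}}

```text
t: 30.58
eef_pos: [0.4909, -0.1675, 0.0693]
tcp_rot: [180.0, 0.0, 166.5]
contact_force: [-0.7, 0.6, -0.8]
finger_gap: 0.0038
gripper_force: 60.7
```

{"method": "step_arm", "body": {"motion": "0 0 0.1 0 0 0 0;0 0 0 0 0 0 0"}}

```text
t: 30.82
eef_pos: [0.4912, -0.1675, 0.0676]
tcp_rot: [180.0, 0.0, 166.5]
contact_force: [1.2, 3.1, 1.3]
finger_gap: 0.0038
gripper_force: 60.9
```

{"method": "step_arm", "body": {"motion": "0 0.05 0 0 0 0 0;0 0 0.1 0 0 0 0;0 0 0 0 0 0 0"}}

```text
t: 31.2
eef_pos: [0.4915, -0.1672, 0.066]
tcp_rot: [-180.0, 0.1, 166.4]
contact_force: [0.5, 1.7, 3.9]
finger_gap: 0.004
gripper_force: 61.5
```

{"method": "step_arm", "body": {"motion": "0 0 0.1 0 0 0 0;0 0 0.1 0 0 0 0;0 0 0 0 0 0 0"}}

```text
t: 31.58
eef_pos: [0.491, -0.1672, 0.0611]
tcp_rot: [-180.0, 0.0, 166.4]
contact_force: [2.2, -0.5, -0.0]
finger_gap: 0.0039
gripper_force: 60.7
```

{"method": "step_arm", "body": {"motion": "0 0 0.2 0 0 0 0;0 0 0.2 0 0 0 0;0 0 0 0 0 0 0"}}

```text
t: 31.95
eef_pos: [0.4905, -0.1669, 0.0527]
tcp_rot: [180.0, -0.1, 166.4]
contact_force: [1.6, -0.1, -1.9]
finger_gap: 0.004
gripper_force: 60.4
```

{"method": "step_arm", "body": {"motion": "0 0 0.1 0 0 0 0;0 0 0.05 0 0 0 0;0 0 0 0 0 0 0"}}

```text
t: 32.33
eef_pos: [0.4908, -0.1668, 0.0504]
tcp_rot: [-180.0, -0.0, 166.4]
contact_force: [-0.2, 0.3, 0.9]
finger_gap: 0.0039
gripper_force: 60.9
```

{"method": "step_arm", "body": {"motion": "0 0 0.06 0 0 0 0;0 0 0 0 0 0 0"}}

```text
t: 32.58
eef_pos: [0.4911, -0.1666, 0.0497]
tcp_rot: [180.0, -0.0, 166.4]
contact_force: [-0.1, 2.2, 4.7]
finger_gap: 0.0043
gripper_force: 61.8
```

{"method": "step_arm", "body": {"motion": "0 0 0.1 0 0 0 0;0 0 0 0 0 0 0"}}

```text
t: 32.83
eef_pos: [0.4914, -0.1666, 0.0495]
tcp_rot: [-179.9, -0.0, 166.4]
contact_force: [-5.6, 2.8, 19.1]
finger_gap: 0.0035
gripper_force: 64.1
```

{"method": "step_arm", "body": {"motion": "0 0 0.08 0 0 0 0;0 0 0 0 0 0 0"}}

```text
t: 33.08
eef_pos: [0.4915, -0.1666, 0.0494]
tcp_rot: [-179.9, -0.0, 166.4]
contact_force: [-10.9, 5.6, 30.6]
finger_gap: 0.0038
gripper_force: 66.0
```

{"method": "step_arm", "body": {"motion": "0 0 -0.22 0 0 0 0;0 0 0 0 0 0 0;0 0 0 0 0 0 0.15;0 0 0 0 0 0 0.25;0 0 0 0 0 0 0.3"}}

```text
t: 33.7
eef_pos: [0.4908, -0.1672, 0.0497]
tcp_rot: [-180.0, -0.0, 166.4]
contact_force: [-0.1, -0.1, -0.3]
finger_gap: 0.0254
gripper_force: 0.0
```

{"method": "step_arm", "body": {"motion": "0 0 0 0 0 0 0.3;0 0 0 0 0 0 0.3;0 0 -0.3 0 0 0 0.3;0 0 -0.7 0 0 0 0.3;0 0 -1 0 0 0 0.3"}}

```text
t: 34.33
eef_pos: [0.4909, -0.1668, 0.0911]
tcp_rot: [180.0, -0.0, 166.4]
contact_force: [-0.0, 0.2, 0.3]
finger_gap: 0.0255
gripper_force: 0.0
```

{"method": "step_arm", "body": {"motion": "0 0 -1 0 0 0 0.3;0 0 -1 0 0 0 0.3;0 0 -1 0 0 0 0.3;0 0 -1 0 0 0 0.3;0 0 -1 0 0 0 0.3"}}

```text
t: 34.95
eef_pos: [0.4913, -0.1669, 0.192]
tcp_rot: [-180.0, 0.1, 166.5]
contact_force: [-0.2, -0.4, 0.2]
finger_gap: 0.0257
gripper_force: 0.0
```

{"method": "step_arm", "body": {"motion": "0 -1 0 0 0 0 0.3;0 -1 0 0 0 0 0.3;0 -1 0 0 0 0 0.3;0 -1 0 0 0 0 0.3;0 -1 0 0 0 0 0.3"}}

```text
t: 35.58
eef_pos: [0.467, -0.2656, 0.1899]
tcp_rot: [180.0, -0.0, 166.4]
contact_force: [-0.2, 0.3, 0.3]
finger_gap: 0.0254
gripper_force: 0.0
```

{"method": "step_arm", "body": {"motion": "0 -1 0 0 0 0 0.3;0 -1 0 0 0 0 0.3;0 -1 0 0 0 0 0.3;0 -1 0 0 0 0 0.3;0 -1 0 0 0 0 0.3"}}

```text
t: 36.2
eef_pos: [0.4438, -0.3626, 0.1901]
tcp_rot: [-180.0, -0.0, 166.4]
contact_force: [0.4, 0.2, 0.3]
finger_gap: 0.0256
gripper_force: 0.0
```

```bash
python3 - <<'E'
from h import *
import cv2
t=robot.read_camera("top");s=robot.read_camera("scene")
t0=cv2.imread("pics/top2.png")
for a in((205,198,365,240),):
    d=cv2.absdiff(t[195:238,205:350],t0[195:238,205:350]).max(2);print("changed px in lane area",(d>25).sum())
# stop: dark pixels vs expected outline when home
q=np.radians(76.5);X=np.array([np.cos(q),np.sin(q),0]);Y=np.array([-X[1],X[0],0]);o=np.array([.4912,-.1668,.004])
for n,im in(("top",t),("scene",s)):
    b=[o+x*X+y*Y+[0,0,z] for x in(-.0025,.0425) for y in(-.042,.042) for z in(0,.076)]
    h=cv2.convexHull(np.float32([proj(n,p) for p in b]))[:,0]; print(n,"expected box",h.min(0),h.max(0))
    x0,y0=(h.min(0)-12).astype(int);x1,y1=(h.max(0)+12).astype(int);g=im[y0:y1,x0:x1].max(2)
    ys,xs=np.where(g<60);print("dark box",xs.min()+x0,ys.min()+y0,xs.max()+x0,ys.max()+y0,len(xs))
    print(im[int(h[:,1].mean()),int(h[:,0].mean())])
E
```

```text
changed px in lane area 3
top expected box [348.1072 221.7176] [372.8698 257.4892]
dark box 336 224 373 256 283
[75 81 84]
scene expected box [305.5096 144.8624] [337.5696 180.2115]
dark box 308 149 330 179 238
[68 72 75]
```

```bash
python3 -c "
from plant import robot
print(robot.sign_off())"
```

```text
the job is handed in; nothing more can be done
None
```

I stood the fallen bottle up on the lane floor between its neighbours, pressed the front stop down to the slot bottom and released it, then signed off at about 36 s; image-code checks after release matched both placements, with no sign the other bottles moved.

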